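# Lock the bayonet cap on the loaded cartridge retainer

### The arm

A 6-joint arm with a two-finger parallel gripper is mounted at the origin on the work surface. World frame = base frame: x ahead of the robot, y to its left, z up, the work surface at z = 0. Lengths are in m, angles in degrees, forces in N, time in s.
With the tool pointing down it reaches from about 0.3 to 0.75 m from the base axis. Payload 8.5 kg.
Tool frame: the origin (TCP) lies on the centre line of the jaws, within the pads' length; the fingertips stand tips_ahead ahead of it and the grasp point (between the pads) lies 3 mm ahead of it (tips_ahead is the distance from the TCP to the fingertips, in m); z points along the fingers, y is the line along which they close (so a half turn about z gives the same grasp; the last joint's range is limited). The gripper opens to 85 mm and grips with 20 to 120 N. Pads are 22 mm wide; open, the fingers measure 114 mm over their backs; the gripper's body (76 mm by 85 mm) begins 54 mm behind the grasp point. The pads swing forward as they close: fully open they stand 13 mm farther back than shut.
Start: joints at [52.58, 21.807, 74.336, -0, 83.858, -12.336], TCP at [0.233, 0.498, 0.221] pointing down, gripper open.
Joint ranges: [-178.18, 178.18], [-50.72, 133.34], [12.68, 142.11], [-81.47, 261.47], [9.98, 163.14], [-165.26, 165.26]. Speed limits (degrees/s): [136.94, 136.94, 180, 180, 180, 180].

### API

Orientations are given as a 3x3 rotation matrix whose columns are the frame's x, y, z axes.
In Python, from rig import observe, get_image, close_job, tips_ahead gives the robot as it stands.
- The arm moves only by the tool step_hand, called after "Request:" as name([rows], argument=value, ...), one row to a line, values as JSON. Schema: {"type":"object","properties":{"moves":{"type":"array","items":{"type":"array","prefixItems":[{"type":"array","items":{"type":"number"},"minItems":3,"maxItems":3},{"type":"number"},{"type":"number"}],"minItems":3,"maxItems":3},"minItems":1,"maxItems":10},"force":{"type":"number"},"only":{"type":"string"},"quiet":{"type":"boolean"},"lines":{"type":"string"}},"required":["moves"],"additionalProperties":false}. moves is a list of rows, 1 to 10 of them, each written [[dx, dy, dz], turn, opening]: dx, dy, dz in shares of the most that a row can go, 1 being 50 mm, then a turn about the tool's z in degrees, then the finger opening in m; each row shifts and turns the commanded pose from where the row before left it, along the tool's axes as they then stand; what a row does not reach is not made up. A row lasts 1/10 s, in which the tool goes at most 0.05 m and 8.59 degrees, less where a joint would pass 70% of its speed; a pose out of reach is approached as far as the arm can. The fingers move at their own pace and stop on an object; force is the grip in N (left out, the last holds). Time passes only in rows, so rows that do not move let the fingers close. The tool returns the time, the measured TCP pose, the force, the opening and the grip force at its end. only (a regular expression) keeps the lines of the reply that match it, lines (a string "A,B") keeps lines A to B, and quiet returns only ok. Input that does not fit is refused with a message, and nothing moves.
- observe(): the state, without advancing time (a new reading comes with each control period).
- get_image(name): name is "scene" or "side" or "wrist"; returns a dict with "pixels" (420x560x3 uint8, red, green, blue), "depth" (420x560 float32, m along the optical axis (not along the pixel's ray), 0 where there is no reading), "K" (3x3 intrinsics, pixels), "extrinsics" (4x4, takes a point from world to camera coordinates). Camera axes: x right, y down, z forward; pixel columns grow to the right and rows downward; lengths in m; the calibration is good to about 2 mm. A picture is of the moment at which its call begins.
- close_job(): hands the job in; it is judged then, once.
The state is a dict: "time_s": time; "q": joint angles; "qvel": joint speeds; "joint_efforts": joint torques, N m; "position": TCP position; "tool_rot": TCP orientation; "ft_force": force on the tool from outside, world axes, zero at the start; "wrist_torque": the same for the moment, N m; "grip_width": finger opening in m; "gripper_force": force on a finger pad.
Only numpy, scipy, OpenCV 4.12 (cv2) and the standard library are available. Lean on these libraries where they do the work, as an engineer would, in place of code of your own. Each camera call takes 0.05 s, during which the arm holds its last target. There are 200 camera calls.

### The job

The open retainer in the loading stand has a fresh cartridge in it: take the blue bayonet cap from the mat, find the slots with its lugs, push it down against the sprung cartridge and twist it clockwise until it locks. Feel your way in rather than force it, let go so that the cap rises into its locked place, and leave the closed retainer and everything else on the table alone.

Things in the scene. Friction and masses are not known exactly. Their poses are not given: they have to be found in the camera images.
- cap: The loose blue bayonet cap on the green mat, 57 mm tall, nose down, 0.15-0.31 kg. Origin: centre of its nose's underside; z up. Upwards from it: steel nose 44 mm across (foot chamfered) at 0-8 mm; two lugs at 8-13; neck 44 mm across at 13-23; flange 68 mm across at 23-31; grip bar at 31-57. The lugs and the bar lie along its x axis; both halves are alike: half a turn makes no difference.
- cap_grip (a point): Middle of the cap's grip bar, 44 mm above the cap's origin. Bar: 60 mm long along the cap's x, 14 mm thick along its y, 26 mm high, flat sides; its underside is the flange. A white dash at each end of its top.
- cap_lug (a point): Middle of one of the cap's two steel lugs (the other is across the axis), 10.5 mm above the cap's origin: 11 mm wide, 5 mm thick, reaching from the neck out to 29.5 mm from the axis, right under the end of the grip bar.
- retainer: The open retainer: fixed steel tube 68 mm across in the black stand, 140 mm left or right of the closed one. Origin on its axis at table height, yaw = the stand's. Its aluminium collar (76 mm across) is clamped at an unmeasured angle: its two slots, half a turn apart, lie within 35 degrees either way of the retainer's x axis. White dot on the collar = slot, red dot = locked place.
- retainer_mouth (a point): Centre of the open retainer's mouth, level with the collar's top, 155 mm above the table; axes as retainer. The lip is 5 mm thick, bore 47 mm (1.5 mm to spare round the cap's nose), with two slots 6 mm deep and 38 degrees wide for the lugs (27 degrees). With the lugs lying on the lip the cap's origin is 8 mm below the mouth; they drop in only at the slots.
- pressed_point (a point): On the retainer's axis 22 mm below the mouth: where the cap's origin must be pressed before it can be turned. Behind each slot, clockwise from above, a ridge reaches 8 mm below the mouth; the lugs pass under it once the cap's origin is over 21 mm below the mouth. The flange lands on the collar at 23 mm. Turning counterclockwise is blocked at the slot.
- locked_point (a point): On the retainer's axis 18 mm below the mouth: the cap's origin when locked (flange 5 mm above the collar). Pressed, it turns clockwise from the slots (play 5 degrees either way) to a solid stop 66 degrees from their middle. Let up anywhere from 48 degrees on (aim 57), the spring lifts it 4 mm into the pockets, where it stays. Too soon, and it springs back to 10 mm.
- cartridge (a joint): How far the sprung cartridge in the open retainer is pressed down, m: 0 as it stands (its top 10 mm below the mouth), about 0.008 with the cap locked, 0.013 with the cap right down. It takes about 3 N to start it and 0.9 N more per mm, so about 14 N right down; nothing in this job needs more than 20 N.
- closed_retainer: The other retainer in the stand, already closed with a blue cap like the loose one (its grip bar reaches 194 mm above the table). Fixed; origin on its axis at table height. Leave it alone.
- stand: The black loading stand, fixed: base 150 x 310 mm, 12 mm thick, black block 100 x 270 mm up to 55 mm high; the retainers stand on its long (y) axis, 70 mm either side of its origin. Origin at the centre of its underside.
- solvent_bottle: Bystander: white wash bottle with red cap, 60 mm across, 155 mm tall; origin at the centre of its underside. Leave it where it is.
- spare_cartridge: Bystander: spare white cartridge with orange top, 47 mm across, 94 mm tall; origin at the centre of its underside. Leave it where it is.
- dust_plug: Bystander: black plastic dust plug with a knob, 60 mm across, 30 mm tall, no lugs; not the cap; origin at the centre of its underside. Leave it where it is.
- grease_jar: Bystander: amber jar, 56 mm across, 50 mm tall; origin at the centre of its underside. Leave it where it is.
- screwdriver: Bystander: screwdriver, 190 mm long, lying; origin at the middle of the tool. Leave it where it is.
- wrench: Bystander: steel wrench, 160 mm long, lying; origin at the middle of the tool. Leave it where it is.
- air_fitting: Bystander: brass air fitting, 24 mm across, 38 mm tall; origin at the centre of its underside. Leave it where it is.
Mind the look-alikes: they are no part of the job. Leave any green or orange look-alike of the retainer alone.

How it is judged:
By the outcome, as a careful person would: the job done as asked, in the order asked, and still so for the second after the job is handed in, with the robot touching nothing.
It also fails if it takes over 67 s, if anything falls off the work surface, if the arm or the gripper's body presses on something with over 40 N, if the wrist force passes 120 N, or if a joint passes its speed limit or range.

## Working session

There is one attempt and no reset: what is moved stays moved. The work goes in short steps, Python scripts to look and compute and a tool call to move; the robot and the scene stay as the last step left them, time stands still between calls to the robot, and variables do not carry over. Pictures are saved under pics/ and viewed, at most 10 in all, crops included, and the job is handed in when it is done.

```bash
mkdir -p pics; cat > h.py <<'E'
import numpy as np, cv2
from rig import observe, get_image, tips_ahead
def grab(n,f):
    g=get_image(n); cv2.imwrite(f,cv2.cvtColor(g['pixels'],cv2.COLOR_RGB2BGR)); np.savez(f[:-4],**g); return g
def cloud(g):
    d=g['depth'];v,u=np.mgrid[:d.shape[0],:d.shape[1]]
    K=g['K'];c=np.stack([(u-K[0,2])/K[0,0]*d,(v-K[1,2])/K[1,1]*d,d],-1)
    E=g['extrinsics'];return (c-E[:3,3])@E[:3,:3]
def ray(g,u,v,z):
    E=g['extrinsics'];R=E[:3,:3];o=-R.T@E[:3,3]
    r=R.T@np.linalg.solve(g['K'],[u,v,1.]);return o+r*(z-o[2])/r[2]
def proj(g,p):
    c=g['extrinsics'][:3,:3]@np.asarray(p)+g['extrinsics'][:3,3];q=g['K']@c;return q[:2]/q[2]
E
python3 - <<'E'
from h import *
s=observe();print(s['time_s'],s['position'],s['tool_rot'],s['ft_force'],s['grip_width'],tips_ahead)
ims=[grab(n,f'pics/{n}0.png') for n in('scene','side','wrist')]
for g in ims:
    E=g['extrinsics'];print(g['K'][0],(-E[:3,:3].T@E[:3,3]).round(3),E[2,:3].round(2))
E
ls
```

```text
0.0 [0.23295215 0.49787019 0.22028891] [[-9.05702437e-01  4.23912954e-01 -9.50167108e-04]
 [ 4.23913873e-01  9.05701709e-01 -1.20131998e-03]
 [ 3.51312873e-04 -1.49082745e-03 -9.99998827e-01]] [-0.36358384 -0.06721709  0.2534338 ] 0.08502906606560773 0.022
[537.81031858   0.         275.61256651] [ 1.6   -0.317  0.851] [-0.8   0.23 -0.55]
[523.54051254   0.         277.84821276] [0.147 1.133 0.966] [ 0.27 -0.78 -0.57]
[327.56759557   0.         282.05345456] [0.168 0.528 0.373] [ 0.25 -0.12 -0.96]
h.py
pics
```

View pics/scene0.png

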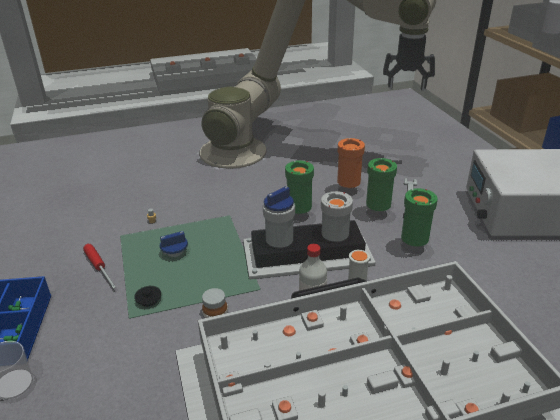

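View pics/side0.png

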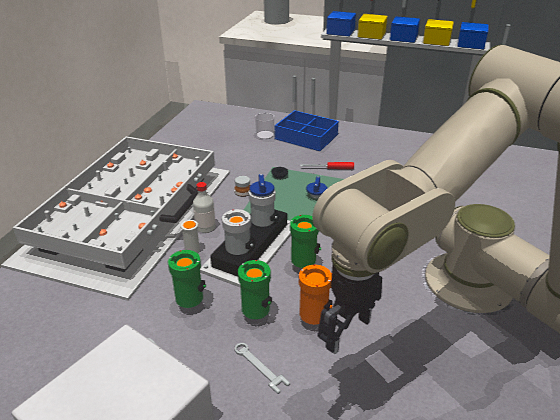

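The scene view has the loose cap at about (173,244) on the mat, the open retainer at (337,205) and the closed one at (280,205). The side view has the cap at (316,187), the open retainer's mouth at (237,219) and the closed one at (262,190).

```bash
python3 - <<'E'
from h import *
for n,cb,rb in(('scene',(155,228,192,262),(315,185,360,245)),('side',(303,172,330,202),(218,203,256,260))):
    g=dict(np.load(f'pics/{n}0.npz'));P=cloud(g);hsv=cv2.cvtColor(g['pixels'],cv2.COLOR_RGB2HSV)
    def box(b):
        m=np.zeros(P.shape[:2],bool);m[b[1]:b[3],b[0]:b[2]]=1;return m&(g['depth']>0)
    blue=(hsv[...,0]>100)&(hsv[...,0]<130)&(hsv[...,1]>90)
    m=box(cb)&(P[...,2]>.012)&(P[...,2]<.09);q=P[m]
    print(n,'cap z pct',np.percentile(q[:,2],[2,50,90,99]).round(4),m.sum())
    t=q[q[:,2]>.052];print(' top',len(t),t.mean(0).round(4))
    if len(t)>5:
        r=cv2.minAreaRect((t[:,:2]*1000).astype(np.float32));print(' rect',r)
    f=q[(q[:,2]>.02)&(q[:,2]<.034)];print(' flange rng',f.min(0).round(4),f.max(0).round(4))
    m=box(rb);q=P[m];t=q[(q[:,2]>.150)&(q[:,2]<.161)];c,r=cv2.minEnclosingCircle((t[:,:2]*1000).astype(np.float32))
    print(' collar',len(t),t.mean(0).round(4),c,r,np.median(t[:,2]))
    b=(265,185,298,215) if n=='scene' else (245,170,278,200)
    q=P[box(b)&blue];t=q[q[:,2]>.186];print(' closed top',t.mean(0).round(4),cv2.minAreaRect((t[:,:2]*1000).astype(np.float32)))
    c1=g['pixels'][cb[1]-8:cb[3]+8,cb[0]-8:cb[2]+8];c2=g['pixels'][rb[1]-8:rb[1]+48,rb[0]-8:rb[2]+8]
    A=[cv2.resize(c,(400,400),interpolation=cv2.INTER_CUBIC) for c in(c1,c2)]
    cv2.imwrite(f'pics/{n}_crop.png',cv2.cvtColor(np.hstack(A),cv2.COLOR_RGB2BGR))
a=[cv2.imread(f'pics/{n}_crop.png') for n in('scene','side')]
cv2.imwrite('pics/crops.png',cv2.resize(np.vstack(a),(600,600)))
E
```

```text
scene cap z pct [0.0145 0.036  0.0589 0.0623] 518
 top 125 [ 0.4939 -0.2673  0.058 ]
 rect ((494.9525146484375, -267.3573913574219), (23.755823135375977, 58.9233283996582), 6.906784534454346)
 flange rng [ 0.4749 -0.3015  0.0245] [ 0.5272 -0.2325  0.034 ]
 collar 333 [0.6125 0.1177 0.1547] (666.9008178710938, 77.2217025756836) 110.407470703125 0.15501903078074267
 closed top [ 0.5912 -0.0183  0.1925] ((589.287353515625, -18.06895637512207), (14.998424530029297, 59.875389099121094), 24.066673278808594)
side cap z pct [0.0145 0.0359 0.0609 0.0643] 254
 top 53 [ 0.4915 -0.2596  0.0602]
 rect ((492.27276611328125, -262.33001708984375), (13.69983959197998, 67.86366271972656), 6.202148914337158)
 flange rng [ 0.4618 -0.2976  0.0203] [ 0.5284 -0.2309  0.0339]
 collar 317 [0.6082 0.1266 0.1556] (609.8955078125, 123.86974334716797) 40.45112609863281 0.15595636732586537
 closed top [ 0.5857 -0.0073  0.1941] ((588.5592651367188, -14.007150650024414), (13.688529968261719, 63.091861724853516), 24.528934478759766)
```

View pics/crops.png

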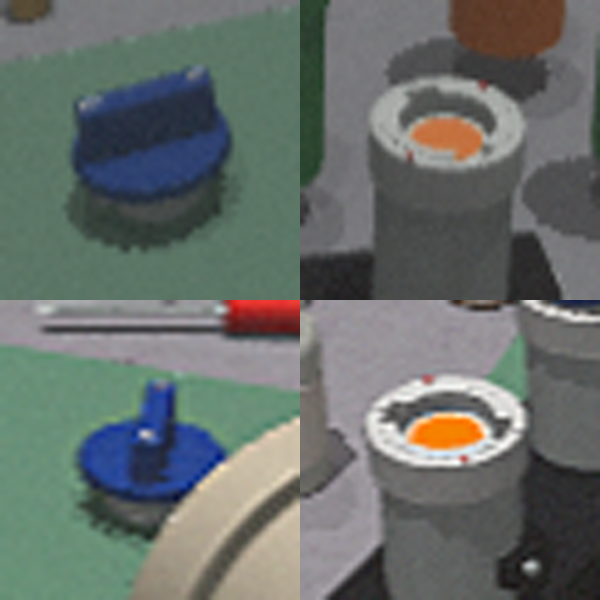

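The crops show the cap's bar with two white dashes, and the open collar with two red dots and its slots. I'll get the angles from rays onto the known heights.

```bash
python3 - <<'E'
from h import *
for n,cb,rb in(('scene',(160,230,190,250),(312,183,362,215)),('side',(303,175,330,202),(215,200,258,240))):
    g=dict(np.load(f'pics/{n}0.npz'));im=g['pixels'].astype(int);hsv=cv2.cvtColor(g['pixels'],cv2.COLOR_RGB2HSV)
    def blobs(m,b,z,name):
        k=np.zeros(m.shape,np.uint8);k[b[1]:b[3],b[0]:b[2]]=m[b[1]:b[3],b[0]:b[2]]
        N,_,st,ce=cv2.connectedComponentsWithStats(k)
        for i in range(1,N):
            if st[i,4]>=1: print(n,name,st[i,4],ce[i].round(1),ray(g,*ce[i],z).round(4))
    P=cloud(g)
    blobs((P[...,2]>.045)&(hsv[...,1]<110)&(hsv[...,2]>90),cb,.059,'dash')
    blobs((im[...,0]-im[...,1]>35)&(im[...,0]-im[...,2]>25)&(abs(im[...,1]-im[...,2])<30)&(P[...,2]>.145),rb,.155,'red')
    # collar outline: bright top face -> ellipse rays to plane
    top=((P[...,2]>.151)&(P[...,2]<.16)).astype(np.uint8);k=np.zeros_like(top);k[rb[1]:rb[3],rb[0]:rb[2]]=top[rb[1]:rb[3],rb[0]:rb[2]]
    c=max(cv2.findContours(k,cv2.RETR_EXTERNAL,cv2.CHAIN_APPROX_NONE)[0],key=cv2.contourArea)
    w=np.array([ray(g,*p[0],.155)[:2]*1000 for p in c],np.float32);print(n,'circ',cv2.minEnclosingCircle(w),cv2.fitEllipse(w))
E
```

```text
scene dash 8 [180.9 231.9] [ 0.4864 -0.2439  0.059 ]
scene dash 2 [172.5 233. ] [ 0.4845 -0.2646  0.059 ]
scene dash 1 [176. 232.] [ 0.4831 -0.2556  0.059 ]
scene dash 11 [162.5 236.6] [ 0.4919 -0.2902  0.059 ]
scene dash 1 [169. 234.] [ 0.486  -0.2735  0.059 ]
scene red 1 [344. 192.] [0.5835 0.1502 0.155 ]
scene red 1 [329. 205.] [0.6253 0.0946 0.155 ]
scene circ ((611.4730834960938, 118.93804931640625), 41.926368713378906) ((609.838623046875, 119.42522430419922), (74.18702697753906, 77.87568664550781), 60.38603210449219)
side dash 5 [317.2 176.4] [ 0.4981 -0.2933  0.059 ]
side dash 1 [315. 179.] [ 0.5006 -0.2755  0.059 ]
side dash 2 [315.5 184. ] [ 0.491  -0.2468  0.059 ]
side dash 121 [324.4 195.7] [ 0.4468 -0.1907  0.059 ]
side red 3 [232.3 209.3] [0.632  0.0915 0.155 ]
side red 1 [239. 224.] [0.5903 0.1463 0.155 ]
side circ ((607.1217651367188, 123.45270538330078), 42.29862594604492) ((609.0580444335938, 124.16915893554688), (73.55918884277344, 79.63723754882812), 26.38655662536621)
```

Units first: shifts go in shares of 50 mm. So -0.0292 m is -0.584, -0.028 m is -0.56.

Request:
step_hand([
  [[-0.56,-0.584,-0.1],0,0.085],
  [[-0.56,-0.584,-0.1],0,0.085],
  [[-0.56,-0.584,-0.1],0,0.085],
  [[-0.56,-0.584,-0.1],0,0.085],
  [[-0.56,-0.584,-0.1],0,0.085],
  [[-0.56,-0.584,-0.1],0,0.085],
  [[-0.56,-0.584,-0.1],0,0.085],
  [[-0.56,-0.584,-0.1],0,0.085],
  [[-0.56,-0.584,0],0,0.085],
  [[-0.56,-0.584,0],0,0.085],
], force=40)

```text
time_s: 1.15
position: [0.3631, 0.1134, 0.2611]
tool_rot: [[-0.906, 0.424, 0.0], [0.424, 0.906, 0.0], [-0.0, 0.0, -1.0]]
ft_force: [1.8, 0.7, -0.5]
grip_width: 0.0847
gripper_force: 0.0
```

Request:
step_hand([
  [[-0.56,-0.584,0],0,0.085],
  [[-0.56,-0.584,0],0,0.085],
  [[-0.56,-0.584,0],0,0.085],
  [[-0.56,-0.584,0],0,0.085],
  [[-0.56,-0.584,0],0,0.085],
  [[-0.56,-0.584,0],0,0.085],
  [[-0.56,-0.584,0],0,0.085],
  [[-0.56,-0.584,0],0,0.085],
  [[-0.56,-0.584,0],0,0.085],
  [[-0.56,-0.584,0],0,0.085],
])

```text
time_s: 2.15
position: [0.493, -0.2698, 0.2606]
tool_rot: [[-0.906, 0.424, -0.0], [0.424, 0.906, 0.0], [0.0, 0.0, -1.0]]
ft_force: [0.0, 0.5, 0.1]
grip_width: 0.085
gripper_force: 0.0
```

Request:
step_hand([
  [[0,0,0],8.2,0.085],
  [[0,0,0],8.2,0.085],
  [[0,0,0],8.2,0.085],
  [[0,0,0],8.2,0.085],
  [[0,0,0],8.2,0.085],
  [[0,0,0],8.2,0.085],
  [[0,0,0],8.2,0.085],
  [[0,0,0],0,0.085],
  [[0,0,0],0,0.085],
])

```text
time_s: 3.05
position: [0.4927, -0.2682, 0.2608]
tool_rot: [[-0.135, 0.991, -0.0], [0.991, 0.135, 0.0], [0.0, -0.0, -1.0]]
ft_force: [-0.3, 0.3, 0.3]
grip_width: 0.0852
gripper_force: 0.0
```

```bash
python3 - <<'E'
from h import *
s=observe();print(s['q'],s['tool_rot'])
g=grab('wrist','pics/w1.png')
E
```

```text
[-4.06476407e+01  2.15466783e+01  6.81272991e+01 -1.57784674e-03
  9.03490564e+01 -4.83855828e+01] [[-1.34642194e-01  9.90894230e-01 -3.22961104e-04]
 [ 9.90894243e-01  1.34642274e-01  2.40982281e-04]
 [ 2.82272169e-04 -2.87573916e-04 -9.99999919e-01]]
```

View pics/w1.png

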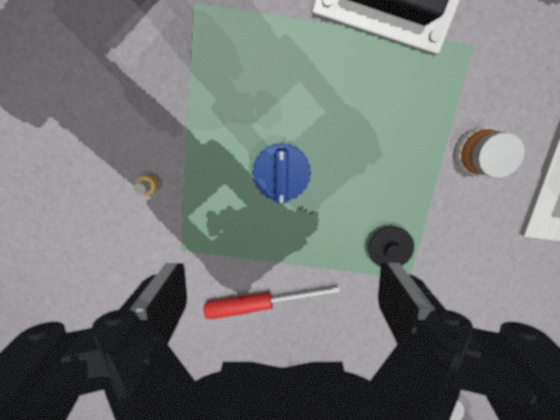

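The wrist view shows the blue cap at about (281,173), with its white dashes at about (281,155) and (281,199).

```bash
python3 - <<'E'
from h import *
g=dict(np.load('pics/w1.npz'));hsv=cv2.cvtColor(g['pixels'],cv2.COLOR_RGB2HSV)
P=cloud(g);sl=(slice(135,215),slice(240,325))
m=np.zeros(hsv.shape[:2],np.uint8);b=((hsv[...,0]>100)&(hsv[...,0]<135)&(hsv[...,1]>110));m[sl]=b[sl]
c=max(cv2.findContours(m,cv2.RETR_EXTERNAL,cv2.CHAIN_APPROX_NONE)[0],key=cv2.contourArea)
for zf in(.032,.033):
    w=np.array([ray(g,*p[0],zf)[:2]*1000 for p in c],np.float32);print('flange',cv2.minEnclosingCircle(w),cv2.fitEllipse(w))
d=np.zeros_like(m);k=(hsv[...,1]<70)&(hsv[...,2]>140);d[140:210,265:298]=k[140:210,265:298]
N,_,st,ce=cv2.connectedComponentsWithStats(d)
pts=[]
for i in range(1,N): print(st[i,4],ce[i].round(1),ray(g,*ce[i],.059).round(4))
q=P[sl].reshape(-1,3);print('top z',np.percentile(q[:,2],[5,50,97,99.5]));print('mat',P[100:130,260:300,2].mean())
t=P[sl][P[sl][...,2]>.051];print(t.mean(0),cv2.minAreaRect((t[:,:2]*1000).astype(np.float32)))
s=observe();print(s['position'])
E
```

```text
flange ((490.5315246582031, -265.7967529296875), 34.34632110595703) ((490.71002197265625, -264.8171081542969), (65.21125793457031, 66.0114974975586), 109.0740966796875)
flange ((490.5111999511719, -265.6172790527344), 34.256160736083984) ((490.6891784667969, -264.64019775390625), (65.04004669189453, 65.83818054199219), 109.07394409179688)
126 [280.5 141.6] [ 0.4851 -0.2274  0.059 ]
41 [281.1 155.2] [ 0.4876 -0.2415  0.059 ]
37 [281.1 198.6] [ 0.494  -0.2893  0.059 ]
109 [291.5 204.4] [ 0.5065 -0.2944  0.059 ]
top z [6.59973283e-05 1.94841727e-03 5.83499842e-02 6.00000404e-02]
mat 0.0029442530104525125
[ 0.49092459 -0.26141579  0.07334441] ((489.2620849609375, -246.17359924316406), (13.176828384399414, 98.34806060791016), 7.424524307250977)
[ 0.49274466 -0.26818159  0.2608063 ]
```

Scaled: 0.035 m is 0.7, 0.03 m is 0.6.

Request:
step_hand([
  [[0.064,-0.032,0.6],0,0.085],
  [[0,0,0.7],0,0.085],
  [[0,0,0.7],0,0.085],
  [[0,0,0.7],0,0.085],
  [[0,0,0.7],0,0.085],
  [[0,0,0.4],0,0.06],
  [[0,0,0.2],0,0.05],
  [[0,0,0],0,0.04],
  [[0,0,0],0,0.02],
  [[0,0,0],0,0.02],
], force=80)

```text
time_s: 4.1
position: [0.4913, -0.2657, 0.0622]
tool_rot: [[-0.131, 0.991, 0.002], [0.991, 0.131, -0.002], [-0.002, 0.002, -1.0]]
ft_force: [0.0, 1.1, -0.3]
grip_width: 0.0205
gripper_force: 0.0
```

Request:
step_hand([
  [[0,0,0],0,0.01],
  [[0,0,0],0,0.005],
  [[0,0,0],0,0.005],
  [[0,0,0],0,0.005],
], force=80)

```text
time_s: 4.5
position: [0.4908, -0.2653, 0.0611]
tool_rot: [[-0.131, 0.991, 0.0], [0.991, 0.131, -0.0], [-0.0, 0.0, -1.0]]
ft_force: [-0.2, 0.5, -0.2]
grip_width: 0.0049
gripper_force: 0.0
```

```bash
python3 - <<'E'
from h import *
import rig
g=grab('wrist','pics/w2.png');g2=grab('scene','pics/s2.png')
s=observe();print({k:s[k] for k in('position','grip_width','gripper_force','ft_force')},rig.tips_ahead)
a=cv2.resize(g['pixels'][120:420,130:430],(560,560));b=cv2.resize(g2['pixels'][190:290,150-25:200+10],(240,280),interpolation=3)
c=np.zeros((560,800,3),np.uint8);c[:,:560]=a;c[:280,560:]=b
cv2.imwrite('pics/c2.png',cv2.cvtColor(c,cv2.COLOR_RGB2BGR))
E
```

```text
{'position': array([ 0.49075771, -0.26528208,  0.06096599]), 'grip_width': 0.00483372814488073, 'gripper_force': 0.0, 'ft_force': array([ 0.1409956 , -1.49013937,  0.19208156])} 0.022
```

View pics/c2.png

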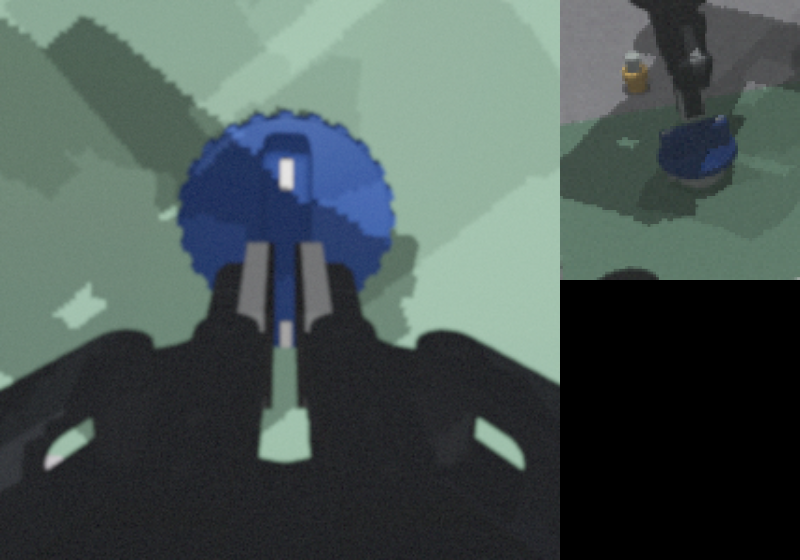

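```bash
python3 - <<'E'
from h import *
g=dict(np.load('pics/w2.npz'));P=cloud(g)
f=300/560
for n,(x,y) in dict(lpad_tip=(258,246),rpad_tip=(312,246),lpad_mid=(253,280),rpad_mid=(318,290),bar_far=(287,215),bar_mid=(284,270),bar_near=(286,330),flange=(225,200),mat=(100,300),dash=(287,175)).items():
    print(n,P[round(120+y*f),round(130+x*f)].round(4))
E
```

```text
lpad_tip [ 0.4827 -0.2554  0.0768]
rpad_tip [ 0.4958 -0.254   0.0759]
lpad_mid [ 0.4826 -0.2556  0.094 ]
rpad_mid [ 0.496  -0.2539  0.098 ]
bar_far [ 0.4898 -0.2533  0.0585]
bar_mid [ 0.4911 -0.2709  0.0565]
bar_near [ 0.494  -0.2884  0.0585]
flange [ 0.4715 -0.261   0.0319]
mat [ 0.4264 -0.3194  0.0017]
dash [ 0.4883 -0.242   0.0593]
```

```bash
python3 - <<'E'
from h import *
g=dict(np.load('pics/w2.npz'));P=cloud(g)
for u in (267,268,269,296,297):
    print(u,[(v,P[v,u,2].round(4),P[v,u,0].round(4),P[v,u,1].round(4)) for v in range(246,262,2)])
E
```

```text
267 [(246, np.float64(0.032), np.float64(0.4822), np.float64(-0.2716)), (248, np.float64(0.0318), np.float64(0.4824), np.float64(-0.273)), (250, np.float64(0.0324), np.float64(0.4825), np.float64(-0.274)), (252, np.float64(0.076), np.float64(0.4823), np.float64(-0.2558)), (254, np.float64(0.079), np.float64(0.4824), np.float64(-0.2554)), (256, np.float64(0.0807), np.float64(0.4825), np.float64(-0.2556)), (258, np.float64(0.082), np.float64(0.4826), np.float64(-0.256)), (260, np.float64(0.0855), np.float64(0.4826), np.float64(-0.2552))]
268 [(246, np.float64(0.0322), np.float64(0.4828), np.float64(-0.2715)), (248, np.float64(0.032), np.float64(0.4829), np.float64(-0.2728)), (250, np.float64(0.0318), np.float64(0.4831), np.float64(-0.2742)), (252, np.float64(0.0768), np.float64(0.4827), np.float64(-0.2554)), (254, np.float64(0.0782), np.float64(0.4828), np.float64(-0.2557)), (256, np.float64(0.0804), np.float64(0.4829), np.float64(-0.2557)), (258, np.float64(0.0816), np.float64(0.483), np.float64(-0.2561)), (260, np.float64(0.0862), np.float64(0.483), np.float64(-0.2549))]
269 [(246, n
[... 919 characters left out ...]
52), np.float64(-0.2542)), (258, np.float64(0.0835), np.float64(0.4949), np.float64(-0.2536)), (260, np.float64(0.085), np.float64(0.4949), np.float64(-0.2538))]
297 [(246, np.float64(0.0314), np.float64(0.5), np.float64(-0.2695)), (248, np.float64(0.033), np.float64(0.5), np.float64(-0.2701)), (250, np.float64(0.031), np.float64(0.5004), np.float64(-0.2723)), (252, np.float64(0.0759), np.float64(0.4958), np.float64(-0.254)), (254, np.float64(0.0786), np.float64(0.4956), np.float64(-0.2538)), (256, np.float64(0.0815), np.float64(0.4955), np.float64(-0.2535)), (258, np.float64(0.0824), np.float64(0.4955), np.float64(-0.254)), (260, np.float64(0.0841), np.float64(0.4954), np.float64(-0.2542))]
```

The pads closed above the bar: wrist depth puts the tips at 76 mm, well above what the reported TCP and tips_ahead imply. I'll open a little, go lower in small steps watching the force, and grasp again.

Request:
step_hand([
  [[0,0,0],0,0.035],
  [[0,0,0],0,0.035],
  [[0,0,0],0,0.035],
  [[0,0,0],0,0.035],
  [[0,0,0.16],0,0.035],
  [[0,0,0.16],0,0.035],
  [[0,0,0.12],0,0.035],
  [[0,0,0.12],0,0.035],
  [[0,0,0],0,0.035],
], force=80)

```text
time_s: 5.5
position: [0.4903, -0.2649, 0.0319]
tool_rot: [[-0.131, 0.991, -0.001], [0.991, 0.131, 0.001], [0.001, -0.001, -1.0]]
ft_force: [0.8, -0.4, 0.5]
grip_width: 0.0352
gripper_force: 0.0
```

```bash
python3 - <<'E'
from h import *
g=grab('wrist','pics/w3.png');P=cloud(g);s=observe();T=s['position']
q=(P-T)@s['tool_rot'];z=P[...,2]
m=(abs(q[...,0])<.014)&(abs(q[...,1])<.04)&(z>.04)&(z<.16)
print(s['position'],s['ft_force'],s['grip_width'])
for lo,hi in((-.04,-.008),(-.008,.008),(.008,.04)):
    k=m&(q[...,1]>lo)&(q[...,1]<hi);print(lo,k.sum(),np.percentile(z[k],[0,1,5,20]).round(4) if k.any() else '',q[...,1][k].min().round(4),q[...,1][k].max().round(4))
E
```

```text
[ 0.49060632 -0.26514882  0.03244157] [ 0.04697336 -0.18079618 -0.25969745] 0.03494467448243968
-0.04 6182 [0.042  0.0475 0.0545 0.0729] -0.04 -0.008
-0.008 5715 [0.0546 0.0558 0.057  0.0581] -0.008 0.008
0.008 6315 [0.0416 0.0474 0.0546 0.0732] 0.008 0.04
```

Request:
step_hand([
  [[0,0,0.04],0,0.02],
  [[0,0,0],0,0.01],
  [[0,0,0],0,0.005],
  [[0,0,0],0,0.005],
  [[0,0,0],0,0.005],
], force=80)

```text
time_s: 6.05
position: [0.4909, -0.2653, 0.0311]
tool_rot: [[-0.131, 0.991, 0.0], [0.991, 0.131, -0.0], [-0.0, 0.0, -1.0]]
ft_force: [0.6, 0.2, 1.2]
grip_width: 0.0122
gripper_force: 78.5
```

Request:
step_hand([
  [[0,0,-0.4],0,0.005],
  [[0,0,-0.8],0,0.005],
  [[0,0,-0.8],0,0.005],
  [[0,0,-0.8],0,0.005],
  [[0,0,-0.8],0,0.005],
  [[0,0,-0.8],0,0.005],
  [[0,0,-0.4],0,0.005],
  [[0,0,0],0,0.005],
])

```text
time_s: 6.85
position: [0.4912, -0.2656, 0.2734]
tool_rot: [[-0.131, 0.991, 0.004], [0.991, 0.131, -0.003], [-0.004, 0.003, -1.0]]
ft_force: [0.2, 0.5, -2.0]
grip_width: 0.0119
gripper_force: 78.6
```

Request:
step_hand([
  [[0.682,0.365,0],0,0.005],
  [[0.682,0.365,0],0,0.005],
  [[0.682,0.365,0],0,0.005],
  [[0.682,0.365,0],0,0.005],
  [[0.682,0.365,0],0,0.005],
  [[0.682,0.365,0],0,0.005],
  [[0.682,0.365,0],0,0.005],
  [[0.682,0.365,0],0,0.005],
  [[0,0,0],0,0.005],
  [[0,0,0],0,0.005],
])

```text
time_s: 7.85
position: [0.5993, 0.0249, 0.2687]
tool_rot: [[-0.132, 0.991, -0.004], [0.991, 0.132, 0.0], [0.001, -0.004, -1.0]]
ft_force: [0.3, -0.3, -2.7]
grip_width: 0.0122
gripper_force: 78.7
```

```bash
python3 - <<'E'
from h import *
g=grab('wrist','pics/w4.png');s=observe();print(s['position'],s['grip_width'],s['gripper_force'],proj(g,[.609,.122,.155]),s['ft_force'])
E
```

```text
[0.59930519 0.02405643 0.26916639] 0.011752406798684676 78.6535120010376 [312.70327604  79.98020604] [-0.71683751  0.01548902 -2.1110648 ]
```

View pics/w4.png

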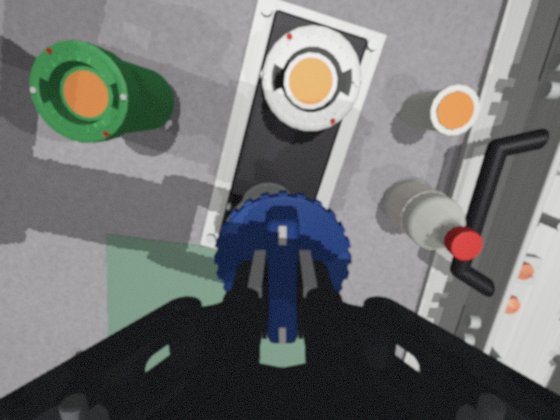

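The wrist view shows the collar at about (313,79), its slots at left (277,80) and right (347,80), and red dots at (290,37) and (333,121). The cap is held squarely, with dashes at (283,233) and (283,335).

```bash
python3 - <<'E'
from h import *
g=dict(np.load('pics/w4.npz'));im=g['pixels'].astype(int);hsv=cv2.cvtColor(g['pixels'],cv2.COLOR_RGB2HSV);P=cloud(g)
b=(slice(15,140),slice(250,372))
k=np.zeros(im.shape[:2],np.uint8);top=(P[...,2]>.147)&(P[...,2]<.165);k[b]=top[b]
print('med z',np.median(P[...,2][k>0]))
c=max(cv2.findContours(k,cv2.RETR_EXTERNAL,cv2.CHAIN_APPROX_NONE)[0],key=cv2.contourArea)
w=np.array([ray(g,*p[0],.155)[:2]*1000 for p in c],np.float32);e=cv2.fitEllipse(w);print('outer',e,cv2.minEnclosingCircle(w))
def bl(m,z,mn):
    N,_,st,ce=cv2.connectedComponentsWithStats(m.astype(np.uint8))
    return [(st[i,4],ce[i].round(1),ray(g,*ce[i],z)[:2]) for i in range(1,N) if st[i,4]>=mn]
r=np.zeros_like(k);r[b]=((im[...,0]-im[...,1]>60)&(abs(im[...,1]-im[...,2])<30)&(hsv[...,1]>100))[b]
o=np.zeros_like(k);o[b]=((hsv[...,0]>8)&(hsv[...,0]<25)&(hsv[...,1]>90)&(P[...,2]>.13))[b]
rb=bl(r*(P[...,2]>.15),.155,3);print('red',rb)
ob=[x for x in bl(o,.145,200)];print('orange',ob)
C=np.array(e[0])/1000
for x in rb: d=x[2]-C;print('red ang',np.degrees(np.arctan2(d[1],d[0])),np.hypot(*d))
# polar profile of lip ring: radius 25.5-29 is dark/deep in slots
for z,R in((.155,.0265),(.155,.028),):
    a=np.arange(-90,270,3.);pr=[]
    for t in a:
        u,v=proj(g,[C[0]+R*np.cos(np.radians(t)),C[1]+R*np.sin(np.radians(t)),z]);pr.append(int(cv2.getRectSubPix(g['pixels'][...,1].copy(),(1,1),(float(u),float(v)))[0,0]))
    print(R,list(zip(a.astype(int).tolist(),pr)))
# cap dashes
s=observe();T=s['position'];d=np.zeros_like(k);m=(hsv[...,1]<70)&(hsv[...,2]>110);d[222:345,275:292]=m[222:345,275:292]
zt=T[2]+.028
for x in bl(d,zt,10): print('dash',x,((np.r_[x[2],zt]-T)@s['tool_rot']).round(4))
print('bar z',P[245:330,283,2][::12]-T[2])
E
```

```text
med z 0.1541290501294122
outer ((608.18505859375, 121.63743591308594), (74.01419830322266, 74.06413269042969), 167.7263946533203) ((608.1849365234375, 121.62123107910156), 37.547019958496094)
red [(np.int32(13), array([289. ,  35.7]), array([0.58698042, 0.14967318])), (np.int32(12), array([332.2, 120.7]), array([0.62890938, 0.09457207]))]
orange [(np.int32(1490), array([310.3,  80.7]), array([0.60794463, 0.12222405]))]
red ang 127.1017798989197 0.03515167052177146
red ang -52.55822430213636 0.03408857891870178
0.0265 [(-90, 219), (-87, 216), (-84, 216), (-81, 215), (-78, 218), (-75, 218), (-72, 215), (-69, 216), (-66, 215), (-63, 216), (-60, 218), (-57, 216), (-54, 215), (-51, 216), (-48, 216), (-45, 218), (-42, 218), (-39, 216), (-36, 216), (-33, 214), (-30, 217), (-27, 217), (-24, 222), (-21, 233), (-18, 234), (-15, 223), (-12, 152), (-9, 94), (-6, 91), (-3, 94), (0, 96), (3, 94), (6, 94), (9, 95), (12, 93), (15, 96), (18, 93), (21, 118), (24, 210), (27, 237), (30, 235), (33, 235), (36, 235), (39, 235), (42, 235), (45, 236), (48, 235), (51, 236), (54, 235), (57, 236), (60, 236), (6
[... 1799 characters left out ...]
1), (171, 86), (174, 83), (177, 80), (180, 67), (183, 63), (186, 56), (189, 43), (192, 44), (195, 43), (198, 54), (201, 149), (204, 214), (207, 218), (210, 217), (213, 215), (216, 216), (219, 219), (222, 217), (225, 216), (228, 215), (231, 216), (234, 217), (237, 216), (240, 216), (243, 217), (246, 215), (249, 216), (252, 219), (255, 216), (258, 215), (261, 214), (264, 215), (267, 216)]
dash (np.int32(136), array([282.1, 232.5]), array([0.59581319, 0.04967234])) [ 0.0259 -0.0002 -0.028 ]
dash (np.int32(133), array([282.2, 337.3]), array([6.02423879e-01, 4.91582431e-04])) [-0.0238 -0.0001 -0.028 ]
bar z [0.02640113 0.02722321 0.02689577 0.02673436 0.02643106 0.02723099
 0.02706922 0.02644862]
```

Scaled: 0.0318 m is 0.636, 0.0073 m is 0.146.

Request:
step_hand([
  [[0.636,0.144,0],0,0.005],
  [[0.636,0.144,0],0,0.005],
  [[0.636,0.146,0],0,0.005],
  [[0,0,0],-7.9,0.005],
  [[0,0,0],-7.9,0.005],
  [[0,0,0],-7.9,0.005],
  [[0,0,0],-7.9,0.005],
  [[0,0,0],-7.9,0.005],
  [[0,0,0],-7.9,0.005],
  [[0,0,0],-7.9,0.005],
])

```text
time_s: 8.9
position: [0.6087, 0.1201, 0.2701]
tool_rot: [[-0.891, 0.454, -0.001], [0.454, 0.891, -0.0], [0.001, -0.001, -1.0]]
ft_force: [0.3, 0.3, -2.6]
grip_width: 0.0119
gripper_force: 78.7
```

Request:
step_hand([
  [[0,0,0],-7.9,0.005],
  [[0,0,0],-7.9,0.005],
  [[0,0,0],-7.9,0.005],
  [[0,0,0],-7.65,0.005],
  [[0,0,0.4],0,0.005],
  [[0,0,0.4],0,0.005],
  [[0,0,0.4],0,0.005],
  [[0,0,0],0,0.005],
  [[0,0,0],0,0.005],
])

```text
time_s: 9.8
position: [0.6089, 0.1208, 0.2111]
tool_rot: [[-0.997, -0.071, -0.0], [-0.071, 0.997, -0.0], [0.001, -0.0, -1.0]]
ft_force: [0.1, -0.0, -2.2]
grip_width: 0.012
gripper_force: 78.7
```

```bash
python3 - <<'E'
from h import *
s=observe();T=s['position'];R=s['tool_rot'];print(T,s['q'],s['ft_force'],np.degrees(np.arctan2(R[1,1],R[0,1])))
d=R.T@(np.array([.6083,.1218,T[2]])-T);print(d.round(4))
for n in('scene','side','wrist'):
    g=grab(n,f'pics/{n}5.png');P=cloud(g);hsv=cv2.cvtColor(g['pixels'],cv2.COLOR_RGB2HSV)
    m=(hsv[...,0]>100)&(hsv[...,0]<132)&(hsv[...,1]>110)&(np.hypot(P[...,0]-.608,P[...,1]-.122)<.06)&(P[...,2]>.17)
    print(n,m.sum());z=P[...,2][m];print(np.percentile(z,[1,20,50,80,99]).round(4) if m.any() else'')
E
```

```text
[0.60889643 0.12076167 0.21109064] [ 3.10127793e-01  2.94331083e+01  6.31799159e+01 -7.68358608e-03
  8.74154354e+01 -9.37807509e+01] [ 0.14998314 -0.02050797 -2.23833637] 94.09122849529012
[0.0005 0.0011 0.    ]
scene 117
[0.208  0.2119 0.2133 0.2144 0.2398]
side 286
[0.2087 0.2142 0.2165 0.2305 0.2423]
wrist 9713
[0.2106 0.2128 0.2137 0.2389 0.2423]
```

Request:
step_hand([
  [[0,0.02,0.24],0,0.005],
  [[0,0,0.2],0,0.005],
  [[0,0,0.04],0,0.005],
  [[0,0,0.04],0,0.005],
  [[0,0,0.04],0,0.005],
  [[0,0,0],0,0.005],
])

```text
time_s: 10.55
position: [0.6088, 0.1227, 0.1828]
tool_rot: [[-0.997, -0.073, -0.0], [-0.073, 0.997, -0.0], [0.0, -0.0, -1.0]]
ft_force: [-0.8, 0.1, -2.5]
grip_width: 0.0118
gripper_force: 78.7
```

```bash
python3 - <<'E'
from h import *
s=observe();print(s['position'],s['ft_force'],s['wrist_torque'])
for n in('scene','side'):
    g=grab(n,f'pics/{n}6.png');P=cloud(g);hsv=cv2.cvtColor(g['pixels'],cv2.COLOR_RGB2HSV)
    m=(hsv[...,0]>100)&(hsv[...,0]<132)&(hsv[...,1]>110)&(np.hypot(P[...,0]-.608,P[...,1]-.122)<.06)&(P[...,2]>.16)
    t=P[m&(P[...,2]<.192)];print(n,m.sum(),np.percentile(P[m][:,2],[1,30,50,99]).round(4),cv2.minEnclosingCircle((t[:,:2]*1000).astype(np.float32)))
E
```

```text
[0.60881353 0.12272047 0.18281741] [-0.80739107  0.0935773  -2.51091836] [ 0.01709923 -0.01300506  0.05472578]
scene 139 [0.179  0.1842 0.1851 0.2108] ((614.5376586914062, 119.38843536376953), 33.462284088134766)
side 304 [0.1804 0.1864 0.1878 0.2138] ((607.2752075195312, 128.49063110351562), 33.92573547363281)
```

Scaled: -0.0008 m is -0.016, 0.001 m is 0.02.

Request:
step_hand([
  [[0,-0.016,0.02],0,0.005],
  [[0,0,0.02],0,0.005],
  [[0,0,0.02],0,0.005],
  [[0,0,0.02],0,0.005],
  [[0,0,0],0,0.005],
])

```text
time_s: 11.15
position: [0.6088, 0.1219, 0.1787]
tool_rot: [[-0.997, -0.073, -0.0], [-0.073, 0.997, -0.0], [0.0, -0.0, -1.0]]
ft_force: [0.2, -0.2, -2.6]
grip_width: 0.0119
gripper_force: 78.7
```

Request:
step_hand([
  [[0,0,0.02],0,0.005],
  [[0,0,0.02],0,0.005],
  [[0,0,0.02],0,0.005],
  [[0,0,0],0,0.005],
])

```text
time_s: 11.55
position: [0.6088, 0.1219, 0.1757]
tool_rot: [[-0.997, -0.073, -0.0], [-0.073, 0.997, -0.0], [0.0, 0.0, -1.0]]
ft_force: [-0.2, 0.2, -2.8]
grip_width: 0.012
gripper_force: 78.7
```

Scaled: 0.001 m is 0.02.

Request:
step_hand([
  [[0,0,0.02],0,0.005],
  [[0,0,0.02],0,0.005],
  [[0,0,0],0,0.005],
])

```text
time_s: 11.85
position: [0.609, 0.1219, 0.1741]
tool_rot: [[-0.997, -0.073, 0.001], [-0.073, 0.997, -0.0], [-0.001, -0.0, -1.0]]
ft_force: [0.1, 1.0, -2.3]
grip_width: 0.0119
gripper_force: 78.7
```

Request:
step_hand([
  [[0,0,0.02],0,0.005],
  [[0,0,0.02],0,0.005],
  [[0,0,0],0,0.005],
])

```text
time_s: 12.15
position: [0.609, 0.1219, 0.1722]
tool_rot: [[-0.997, -0.073, 0.001], [-0.073, 0.997, -0.0], [-0.001, -0.0, -1.0]]
ft_force: [0.9, 0.2, 3.2]
grip_width: 0.0123
gripper_force: 79.3
```

Scaled: 0.001 m is 0.02.

Request:
step_hand([
  [[0,0,0.02],0,0.005],
  [[0,0,0],0,0.005],
])

```text
time_s: 12.35
position: [0.609, 0.1219, 0.1711]
tool_rot: [[-0.997, -0.073, 0.001], [-0.073, 0.997, -0.0], [-0.001, -0.0, -1.0]]
ft_force: [0.5, 0.4, 3.0]
grip_width: 0.0121
gripper_force: 79.5
```

Request:
step_hand([
  [[0,0,0.02],0,0.005],
  [[0,0,0],0,0.005],
])

```text
time_s: 12.55
position: [0.609, 0.1219, 0.1701]
tool_rot: [[-0.997, -0.073, 0.0], [-0.073, 0.997, -0.0], [-0.0, -0.0, -1.0]]
ft_force: [0.6, -0.1, 3.8]
grip_width: 0.0119
gripper_force: 79.6
```

Scaled: 0.002 m is 0.04, 0.001 m is 0.02.

Request:
step_hand([
  [[0,0,0.04],0,0.005],
  [[0,0,0.04],0,0.005],
  [[0,0,0.04],0,0.005],
  [[0,0,0.02],0,0.005],
  [[0,0,0],0,0.005],
])

```text
time_s: 13.05
position: [0.6091, 0.1219, 0.1638]
tool_rot: [[-0.997, -0.073, 0.002], [-0.073, 0.997, -0.0], [-0.002, -0.0, -1.0]]
ft_force: [-1.1, 0.3, 9.0]
grip_width: 0.0122
gripper_force: 80.4
```

Request:
step_hand([
  [[0,0,0.02],0,0.005],
  [[0,0,0],0,0.005],
])

```text
time_s: 13.25
position: [0.6091, 0.1219, 0.163]
tool_rot: [[-0.997, -0.073, 0.002], [-0.073, 0.997, -0.0], [-0.002, -0.0, -1.0]]
ft_force: [-0.4, -0.4, 9.4]
grip_width: 0.0118
gripper_force: 80.5
```

Request:
step_hand([
  [[0,0,0.01],0,0.005],
  [[0,0,0],0,0.005],
])

```text
time_s: 13.45
position: [0.6091, 0.1219, 0.1626]
tool_rot: [[-0.997, -0.073, 0.002], [-0.073, 0.997, -0.0], [-0.002, -0.0, -1.0]]
ft_force: [-2.1, 0.1, 10.4]
grip_width: 0.0119
gripper_force: 80.5
```

Scaled: 0.0005 m is 0.01.

Request:
step_hand([
  [[0,0,0.01],0,0.005],
  [[0,0,0],0,0.005],
])

```text
time_s: 13.65
position: [0.6091, 0.1219, 0.1622]
tool_rot: [[-0.997, -0.073, 0.002], [-0.073, 0.997, -0.0], [-0.002, -0.0, -1.0]]
ft_force: [-1.0, -0.7, 11.4]
grip_width: 0.0122
gripper_force: 80.6
```

Request:
step_hand([
  [[0,0,0.01],0,0.005],
  [[0,0,0],0,0.005],
])

```text
time_s: 13.85
position: [0.6091, 0.1219, 0.1618]
tool_rot: [[-0.997, -0.073, 0.002], [-0.073, 0.997, -0.0], [-0.002, -0.0, -1.0]]
ft_force: [-2.0, -0.2, 11.1]
grip_width: 0.0122
gripper_force: 80.6
```

Request:
step_hand([
  [[0,0,0.01],0,0.005],
  [[0,0,0],0,0.005],
])

```text
time_s: 14.05
position: [0.6091, 0.1219, 0.1613]
tool_rot: [[-0.997, -0.073, 0.002], [-0.073, 0.997, -0.0], [-0.002, -0.0, -1.0]]
ft_force: [-2.7, -0.8, 11.4]
grip_width: 0.012
gripper_force: 80.7
```

Scaled: 0.0005 m is 0.01.

Request:
step_hand([
  [[0,0,0.01],0,0.005],
  [[0,0,0],0,0.005],
])

```text
time_s: 14.25
position: [0.6092, 0.1219, 0.1611]
tool_rot: [[-0.997, -0.073, 0.002], [-0.073, 0.997, -0.0], [-0.002, -0.0, -1.0]]
ft_force: [-2.9, -0.2, 12.8]
grip_width: 0.012
gripper_force: 80.8
```

Request:
step_hand([
  [[0,0,0.01],0,0.005],
  [[0,0,0],0,0.005],
])

```text
time_s: 14.45
position: [0.6092, 0.1219, 0.161]
tool_rot: [[-0.997, -0.073, 0.003], [-0.073, 0.997, -0.0], [-0.003, -0.0, -1.0]]
ft_force: [-4.4, -0.5, 16.0]
grip_width: 0.0119
gripper_force: 81.3
```

Scaled: -0.0006 m is -0.012, 0.0006 m is 0.012.

Request:
step_hand([
  [[0.012,0,-0.012],0,0.005],
  [[0,0,0],4,0.005],
  [[0,0,0],4,0.005],
  [[0,0,0],0,0.005],
])

```text
time_s: 14.85
position: [0.6089, 0.1219, 0.1611]
tool_rot: [[-0.998, 0.069, 0.003], [0.069, 0.998, 0.0], [-0.003, 0.0, -1.0]]
ft_force: [-1.4, -0.5, 12.1]
grip_width: 0.0122
gripper_force: 80.8
```

Request:
step_hand([
  [[0,0,0],5,0.005],
  [[0,0,0],5,0.005],
  [[0,0,0],0,0.005],
])

```text
time_s: 15.15
position: [0.6089, 0.122, 0.1611]
tool_rot: [[-0.97, 0.242, 0.003], [0.242, 0.97, 0.0], [-0.003, 0.001, -1.0]]
ft_force: [-1.1, 0.9, 11.7]
grip_width: 0.0121
gripper_force: 80.8
```

```bash
python3 -c "
from h import *
s=observe();print(s['wrist_torque'],s['q'][5])"
```

```text
[ 9.09129563e-05  2.89281679e-01 -7.53612757e-02] -75.60897665068245
```

Request:
step_hand([
  [[0,0,0],6.5,0.005],
  [[0,0,0],6.5,0.005],
  [[0,0,0],6.5,0.005],
  [[0,0,0],0,0.005],
])

```text
time_s: 15.55
position: [0.6088, 0.122, 0.1611]
tool_rot: [[-0.834, 0.552, 0.003], [0.552, 0.834, 0.0], [-0.002, 0.002, -1.0]]
ft_force: [-0.7, 0.7, 11.9]
grip_width: 0.0118
gripper_force: 80.8
```

Request:
step_hand([
  [[0,0,0],6.5,0.005],
  [[0,0,0],6.5,0.005],
  [[0,0,0],6.5,0.005],
  [[0,0,0],0,0.005],
])

```text
time_s: 15.95
position: [0.6091, 0.1219, 0.1611]
tool_rot: [[-0.602, 0.799, 0.004], [0.799, 0.602, 0.0], [-0.002, 0.003, -1.0]]
ft_force: [-0.4, -0.4, 11.5]
grip_width: 0.0123
gripper_force: 80.7
```

```bash
python3 - <<'E'
from h import *
s=observe();R=s['tool_rot'];print(s['wrist_torque'],np.degrees(np.arctan2(R[1,1],R[0,1])))
g=grab('wrist','pics/w7.png')
E
```

```text
[-0.01666761  0.16700072 -0.02400753] 36.97891261143831
```

View pics/w7.png

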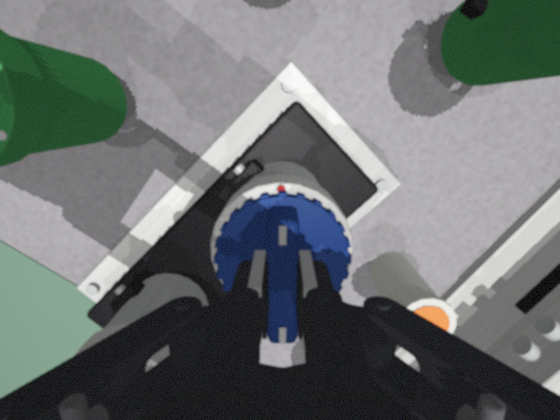

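The bar's dashes at (283,235) and (283,335) line up with the red dot at (281,188), so the turn is right. I'll let it up gently and then release.

Units first: shifts go in shares of 50 mm. So -0.001 m is -0.02, -0.0006 m is -0.012.

Request:
step_hand([
  [[0,0,-0.02],0,0.005],
  [[0,0,-0.02],0,0.005],
  [[0,0,-0.02],0,0.005],
  [[0,0,-0.012],0,0.005],
  [[0,0,0],0,0.005],
])

```text
time_s: 16.5
position: [0.609, 0.122, 0.1643]
tool_rot: [[-0.604, 0.797, 0.003], [0.797, 0.604, 0.0], [-0.002, 0.003, -1.0]]
ft_force: [-0.0, 1.0, 8.5]
grip_width: 0.0121
gripper_force: 80.4
```

Request:
step_hand([
  [[0,0,-0.008],0,0.005],
  [[0,0,0],0,0.005],
])

```text
time_s: 16.7
position: [0.609, 0.1219, 0.1646]
tool_rot: [[-0.604, 0.797, 0.003], [0.797, 0.604, 0.0], [-0.002, 0.002, -1.0]]
ft_force: [0.6, -0.6, 9.7]
grip_width: 0.012
gripper_force: 80.3
```

Request:
step_hand([
  [[0,0,-0.008],0,0.005],
  [[0,0,0],0,0.005],
])

```text
time_s: 16.9
position: [0.609, 0.122, 0.165]
tool_rot: [[-0.604, 0.797, 0.003], [0.797, 0.604, 0.0], [-0.002, 0.002, -1.0]]
ft_force: [1.2, 0.1, 8.7]
grip_width: 0.0123
gripper_force: 80.3
```

Scaled: -0.0005 m is -0.01.

Request:
step_hand([
  [[0,0,-0.01],0,0.005],
  [[0,0,0],0,0.005],
])

```text
time_s: 17.1
position: [0.6088, 0.1219, 0.1654]
tool_rot: [[-0.604, 0.797, 0.002], [0.797, 0.604, 0.0], [-0.001, 0.002, -1.0]]
ft_force: [-0.9, 1.0, 8.9]
grip_width: 0.012
gripper_force: 80.2
```

Request:
step_hand([
  [[0,0,-0.01],0,0.005],
  [[0,0,0],0,0.005],
])

```text
time_s: 17.3
position: [0.6087, 0.1219, 0.1658]
tool_rot: [[-0.604, 0.797, 0.002], [0.797, 0.604, 0.0], [-0.001, 0.002, -1.0]]
ft_force: [-0.0, 0.7, 7.5]
grip_width: 0.0123
gripper_force: 80.2
```

Request:
step_hand([
  [[0,0,-0.01],0,0.005],
  [[0,0,0],0,0.005],
])

```text
time_s: 17.5
position: [0.6086, 0.1219, 0.166]
tool_rot: [[-0.604, 0.797, 0.002], [0.797, 0.604, 0.0], [-0.001, 0.001, -1.0]]
ft_force: [0.6, 0.4, 7.0]
grip_width: 0.0123
gripper_force: 80.0
```

Scaled: -0.0005 m is -0.01.

Request:
step_hand([
  [[0,0,-0.01],0,0.005],
  [[0,0,0],0,0.005],
])

```text
time_s: 17.7
position: [0.6086, 0.1219, 0.166]
tool_rot: [[-0.604, 0.797, 0.001], [0.797, 0.604, 0.0], [-0.001, 0.001, -1.0]]
ft_force: [2.6, -1.2, 4.3]
grip_width: 0.0118
gripper_force: 79.6
```

Request:
step_hand([
  [[0,0,-0.01],0,0.005],
  [[0,0,0],0,0.005],
])

```text
time_s: 17.9
position: [0.6085, 0.1219, 0.1661]
tool_rot: [[-0.604, 0.797, 0.0], [0.797, 0.604, 0.0], [-0.0, 0.0, -1.0]]
ft_force: [4.0, 0.7, -0.8]
grip_width: 0.0121
gripper_force: 79.1
```

It came to rest in the pocket: z holds at 0.166 while the force drops off. Now I'll release, lift clear and check.

Scaled: -0.04 m is -0.8, -0.03 m is -0.6.

Request:
step_hand([
  [[0,0,0],0,0.04],
  [[0,0,0],0,0.04],
  [[0,0,0],0,0.04],
  [[0,0,0],0,0.04],
  [[0,0,0],0,0.04],
  [[0,0,-0.2],0,0.04],
  [[0,0,-0.6],0,0.04],
  [[0,0,-0.8],0,0.04],
  [[0,0,-0.8],0,0.04],
  [[0,0,0],0,0.04],
], force=40)

```text
time_s: 18.9
position: [0.6095, 0.122, 0.2933]
tool_rot: [[-0.604, 0.797, 0.012], [0.797, 0.604, 0.0], [-0.007, 0.009, -1.0]]
ft_force: [0.5, 0.1, 0.0]
grip_width: 0.04
gripper_force: 0.0
```

Request:
step_hand([
  [[-0.6,0,-0.2],0,0.04],
  [[-0.6,0,0],0,0.04],
  [[0,0,0],0,0.04],
])

```text
time_s: 19.2
position: [0.6458, 0.0713, 0.2957]
tool_rot: [[-0.602, 0.799, -0.001], [0.799, 0.602, -0.001], [-0.0, -0.001, -1.0]]
ft_force: [-0.8, 0.3, -0.7]
grip_width: 0.0398
gripper_force: 0.0
```

```bash
python3 - <<'E'
from h import *
s=observe();print(s['position'],s['grip_width'],s['ft_force'])
g=grab('wrist','pics/w8.png');P=cloud(g);hsv=cv2.cvtColor(g['pixels'],cv2.COLOR_RGB2HSV)
m=(hsv[...,0]>100)&(hsv[...,0]<132)&(hsv[...,1]>110)&(np.hypot(P[...,0]-.608,P[...,1]-.122)<.045)&(P[...,2]>.13)
z=P[...,2][m];print(m.sum(),'flange',np.median(z[z<.178]),'top',np.median(z[z>.183]))
t=P[m&(P[...,2]>.185)];print(cv2.minAreaRect((t[:,:2]*1000).astype(np.float32)))
E
```

```text
[0.6457744  0.0713084  0.29565793] 0.03981609788631418 [-0.82432009  0.31038047 -0.68042437]
4908 flange 0.16724093295919784 top 0.19292854394746772
((612.5720825195312, 116.2442626953125), (21.495731353759766, 73.0261001586914), 35.70637893676758)
```

View pics/w8.png

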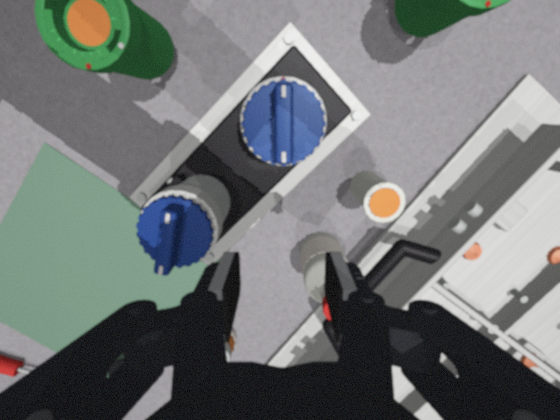

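The cap sits at (284,122), with its bar pointing at the red dot at (283,78). Its flange top is at 167 mm and its bar top at 193 mm; locked should give 168 and 194. Nothing is touching it.

```bash
python3 -c "
from rig import close_job
print(close_job())"
```

```text
the job is handed in; nothing more can be done
None
```

The blue cap is pressed in, turned clockwise to the red dot and released into its locked place; nothing else was moved, and the job was handed in at about 19 s with the gripper clear.

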